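Aim the bench lamp at the blank in the vice and switch it on

ROBOT

A 6-joint arm with a two-finger parallel gripper is mounted at the origin on the work surface. World frame = base frame: x ahead of the robot, y to its left, z up, the work surface at z = 0. Lengths are in mm, angles in rad, forces in N, time in s.
With the tool pointing down it reaches from about 275 to 825 mm from the base axis. Payload 5.2 kg.
Tool frame: the origin (TCP) lies at the very end of the fingers, on their centre line; the grasp point (between the pads) lies 19 mm behind it; z points along the fingers, y is the line along which they close (so a half turn about z gives the same grasp; the last joint's range is limited). The gripper opens to 93 mm and grips with 3 to 60 N. Pads are 15 mm wide; open, the fingers measure 128 mm over their backs; the gripper's body (75 mm by 188 mm) begins 65 mm behind the grasp point.
Start: joints at [-1.524, 0.259, 1.535, -0, 1.348, -0.203], TCP at [135.987, -532.928, 218.653] pointing down, gripper open.
Joint ranges: [-3.14, 3.14], [-0.91, 2.08], [0.19, 2.58], [-1.22, 4.36], [0.22, 2.71], [-3.12, 3.12]. Speed limits (rad/s): [2.57, 2.57, 3.14, 3.14, 3.14, 3.14].

INTERFACE

Orientations are given as [roll, pitch, yaw] about the fixed x, y, z axes, in that order (R = Rz(yaw) Ry(pitch) Rx(roll)).
In Python, from bench import robot gives the robot as it stands. The module is installed in compiled form; this text tells all that it offers. Calls block until the motion is done:
- robot.move_ptp(position, orientation): joint-space move of the TCP to a pose.
- robot.move_linear(position, ori=None, speed=150, f_stop=None): straight line of the TCP; ori=None keeps the orientation; speed is the mean speed in mm/s. With f_stop (N) it stops when the force on the tool has changed by that much, and returns True; else False.
- robot.move_j(angles): joint-space move.
- robot.move_gripper(opening): opening from 0.0 (shut) to 1.0 (fully open); the grip force is fixed at half the most; returns when the fingers have stopped.
- robot.sleep(seconds).
- robot.inverse_kinematics(position, orientation): joint angles nearest the present ones, or None.
- robot.get_image(name): name is "scene" or "top" or "wrist"; returns a dict with "img" (420x560x3 uint8, blue, green, red), "fovy" (degrees; the focal length in pixels is half the picture's height over the tangent of half this angle, whatever the lens; pixels are square), "cx", "cy" (the principal point, pixels), "k1" (the pictures are not rectified: a ray, as slopes to the right and down, at radius r is drawn at 1 + k1 r^2 times it, then the intrinsics apply), "eye" and "orientation" of the camera in the world. Camera axes: x right, y down, z forward; pixel columns grow to the right and rows downward; lengths in mm; the calibration is good to about 2 mm. A picture is of the moment at which its call begins. There is no depth.
A pose or a line that the arm cannot do raises robot.MotionError and nothing moves.
- robot.hand_in(): hands the job in; it is judged then, once.
Readings, each from a call of its own:
- robot.current_t(): time.
- robot.current_qpos(): joint angles.
- robot.current_joint_vel(): joint speeds.
- robot.current_joint_efforts(): joint torques, N m.
- robot.current_tcp_pos(): TCP position.
- robot.current_eef_rot(): TCP orientation.
- robot.current_contact_force(): force on the tool from outside, world axes, zero at the start.
- robot.current_ft_torque(): the same for the moment, N m.
- robot.current_gripper_width(): opening from 0.0 (shut) to 1.0 (fully open).
- robot.current_finger_force(): force on a finger pad.
Only numpy, scipy, OpenCV 4.12 (cv2) and the standard library are available. Lean on these libraries where they do the work, as an engineer would, in place of code of your own. Each camera call takes 0.05 s, during which the arm holds its last target. There are 200 camera calls.

TASK

Turn and tip the bench lamp's head so that it points straight at the middle of the steel blank held in the blue vice, and switch the lamp on by throwing the toggle lever on its foot fully over to the other side. Leave the vice, the blank and the other things on the bench alone, and let go of the lamp when you are done.

Things in the scene. Friction and masses are not known exactly. Their poses are not given: they have to be found in the camera images.
- lamp: Bench lamp, fixed. Origin on the bench under its post. Dark steel foot slab 18 mm thick, 120 mm wide, from -70 to +210 mm along the lamp's x. On the post a steel yoke swivels (vertical axis); in the yoke a round aluminium shade (104 mm across its mouth, white lens) tilts about a level axis. A U-shaped steel handle is behind the shade. The toggle switch is on the foot at x = +165 mm, y = 0.
- swivel (a joint): Swivel of the lamp head about the post (vertical), rad, -1.1 to 1.1, positive anticlockwise from above. At 0 the lamp points along the -y axis of lamp, so its heading is the lamp's yaw - pi/2 + swivel. Stiff: stays where it is left, about 0.3 N m to turn.
- tilt (a joint): Tilt of the lamp head, rad, -0.2 to 1.0; 0 is level, positive points the lens downwards (and lifts the handle). Balanced and stiff: stays where it is left, about 0.25 N m to turn.
- lamp_pivot (a point): Point where the swivel axis and the tilt axis cross, in the middle of the shade, 260 mm above the bench. The lamp's line of aim passes through it. Axes as for lamp_lens.
- lamp_lens (a point): Middle of the lens at the mouth of the shade, 70 mm ahead of lamp_pivot. Its x axis is the line of aim (out of the lens), y the tilt axis (level), z up at right angles to them.
- lamp_bar (a point): Middle of the handle's cross-bar, 130 mm straight behind lamp_pivot on the line of aim. Round bar, 10 mm thick, level, parallel to the tilt axis; 74 mm free between its side rods, 70 mm free between it and the shade's back. Pinched from above, fingers closing along the lamp's heading, it leads both joints and turns between the fingers. Axes as lamp_lens.
- switch (a joint): Toggle lever on the lamp's foot, rad: 0 is off (leaning to the lamp's +y), 1.0 is fully on (leaning to the lamp's -y). Stays where it is left; about 1 N at the ball moves it.
- switch_tip (a point): Centre of the black ball (26 mm across) at the end of the toggle lever, about 93 mm above the bench when off or fully on (100 mm half way). The lever is 60 mm long and pivots 40 mm above the bench about the lamp's x axis; the ball travels 58 mm towards the lamp's -y.
- vice: Blue bench vice, fixed to the bench, 100 mm wide (its x), about 170 mm long (its y) and 87 mm high to the top of the jaws. Origin on the bench under the jaws.
- blank_mid (a point): Middle of the part of the steel blank that shows above the vice jaws, 112 mm above the bench. The blank is a flat upright steel plate 75 mm wide (vice x), 4 mm thick, showing 50 mm above the jaws.
- stone: Grey sharpening stone on a wooden holder, 80 x 210 x 40 mm, loose, long along its y. Origin under its middle. Leave alone.
- tin: Plain steel tin, 66 mm across, 100 mm high, loose. Origin under its middle. Leave alone.
- hammer: Hammer with wooden handle, lying loose along its x. Leave alone.
- driver: Screwdriver with wooden handle, lying loose along its x. Leave alone.
Mind the look-alikes: they are no part of the job. Of the things that look like the vice, the smaller one is meant.

How it is judged:
By the outcome, as a careful person would: the job done as asked, in the order asked, and still so for the second after the job is handed in, with the robot touching nothing.
It also fails if it takes over 50 s, if anything falls off the work surface, if the arm or the gripper's body presses on something with over 40 N, if the wrist force passes 120 N, or if a joint passes its speed limit or range.

## Working session

There is one attempt and no reset: what is moved stays moved. The work goes in short steps, each a Python script; the robot and the scene stay as the last script left them, time stands still between calls to the robot, and variables do not carry over. Pictures are saved under pics/ and viewed, at most 10 in all, crops included, and the job is handed in when it is done.

```bash
mkdir -p pics
cat > h.py <<'E'
import numpy as np, cv2
from scipy.spatial.transform import Rotation as Ro
from bench import robot
def grab(n,f):
    d=robot.get_image(n); cv2.imwrite(f'pics/{f}.png',d['img']); np.save(f'pics/{f}.npy',d,allow_pickle=True); return d
def load(f): return np.load(f'pics/{f}.npy',allow_pickle=True).item()
def K(d):
    f=d['img'].shape[0]/2/np.tan(np.radians(d['fovy'])/2)
    return np.array([[f,0,d['cx']],[0,f,d['cy']],[0,0,1.]]),np.array([d['k1'],0,0,0.])
def R(d):
    o=np.array(d['orientation']); return o if o.shape==(3,3) else Ro.from_euler('xyz',o).as_matrix()
def ray(d,px):
    k,D=K(d); p=cv2.undistortPoints(np.array(px,float).reshape(-1,1,2),k,D).reshape(-1,2)
    return np.array(d['eye']),np.c_[p,np.ones(len(p))]@R(d).T
def plane(d,px,z):
    e,v=ray(d,px); return e+v*((z-e[2])/v[:,2])[:,None]
def tri(d1,p1,d2,p2):
    e1,v1=ray(d1,p1);e2,v2=ray(d2,p2);v1=v1[0];v2=v2[0]
    s=np.linalg.lstsq(np.c_[v1,-v2],e2-e1,rcond=None)[0]
    a=e1+s[0]*v1;b=e2+s[1]*v2; return (a+b)/2,np.linalg.norm(a-b)
def proj(d,P):
    k,D=K(d); P=np.atleast_2d(P).astype(float); r=R(d).T
    return cv2.projectPoints(P,cv2.Rodrigues(r)[0],-r@np.array(d['eye']),k,D)[0].reshape(-1,2)
E
python3 - <<'E'
from h import *
for n in('scene','top','wrist'):
    d=grab(n,n+'0'); print(n,{k:v for k,v in d.items() if k!='img'})
cv2.imwrite('pics/st.png',np.hstack([cv2.resize(load(n)['img'],(400,300)) for n in('wrist0',)]))
print(robot.current_t(),robot.current_eef_rot())
E
```

```text
scene {'fovy': 46.62760787177197, 'cx': 268.74544593332473, 'cy': 206.31836860629267, 'k1': -0.12580269938202976, 'eye': array([ 922.70240776, -577.64224939, 1344.10316763]), 'orientation': array([-2.53020936, -0.01405347,  0.69319505])}
top {'fovy': 47.41260444916199, 'cx': 281.33593960236806, 'cy': 210.60800018028436, 'k1': -0.07546084598494637, 'eye': array([ 226.08207552,   63.55686859, 1462.40761596]), 'orientation': array([-2.98129343, -0.00423149, -1.57089417])}
wrist {'fovy': 67.75609101791503, 'cx': 282.1851500005426, 'cy': 206.9230863590195, 'k1': -0.0528382731277066, 'eye': array([ 201.11917849, -516.42451054,  385.14970913]), 'orientation': array([ 2.89713378e+00,  2.34516478e-03, -1.32227088e+00])}
0.15 [-3.14027001e+00 -2.40575528e-04  2.49780559e-01]
```

View pics/scene0.png

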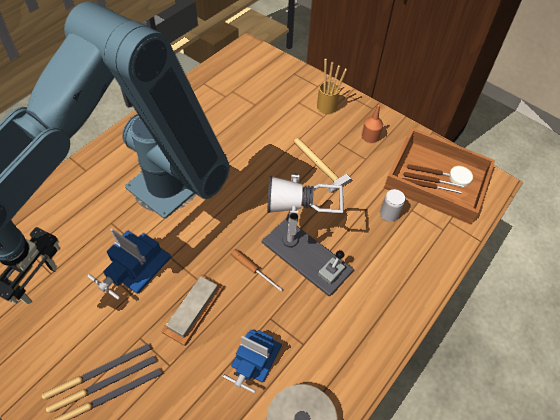

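View pics/top0.png

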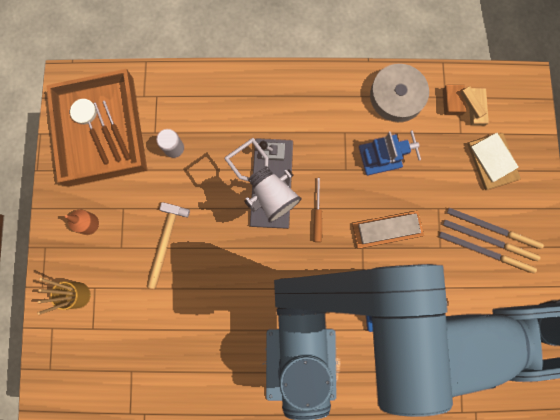

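Vice candidates: scene (135,262), which is larger and nearer the robot, and scene (255,355) = top (385,153), which is smaller. I choose the smaller one. The lamp is at scene (290,240) / top (270,185), with its switch at scene (337,262) / top (273,150). Next is a close crop.

Run:
```python
from h import *
s=load('scene0')['img'];t=load('top0')['img']
c=lambda i,x,y,w,h:cv2.resize(i[y:y+h,x:x+w],(400,300),interpolation=cv2.INTER_CUBIC)
cv2.imwrite('pics/c1.png',np.vstack([np.hstack([c(s,215,320,80,60+0),c(t,350,125,80,60)]),np.hstack([c(s,245,170,140,105+20),c(t,210,125,120,90+20)])]))
```

```text
(no output)
```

View pics/c1.png

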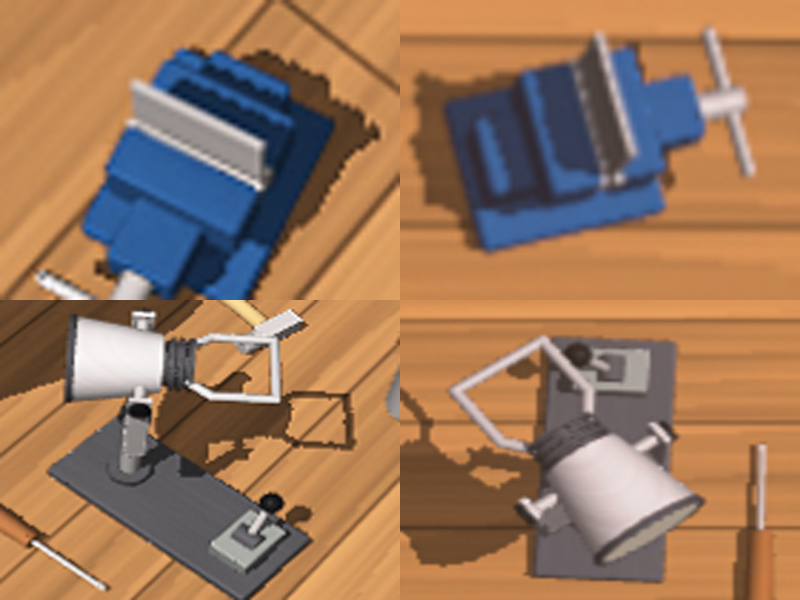

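The crop confirms it: the small vice with the blank standing upright, blank corners at scene (242,336), (268,349), (267,358), (241,344). The lamp points towards the robot's right. The toggle ball is at scene (340,254) / top (263,145) and leans to image-left (lamp +y), so it is off.

Run:
```python
from h import *
np.set_printoptions(precision=1,suppress=True)
s=load('scene0');t=load('top0')
def mk(d,box,f):
    x,y,w,h=box; m=f(d['img'][y:y+h,x:x+w].astype(int)).astype(np.uint8)
    n,l,st,c=cv2.connectedComponentsWithStats(m); i=1+st[1:,4].argmax(); return c[i]+[x,y],st[i,4],l==i
ft=plane(t,[[252,138.9],[293.1,140.8],[288.9,227.7],[249.9,226.6]],18);print('foot',ft,[np.linalg.norm(ft[i]-ft[i-1]) for i in range(4)])
sc=lambda p:np.array(p)
for n,p1,p2 in [('bl_tA',[241.6,336.4],[390,131.6]),('bl_tB',[268,349.4],[396.6,156]),('bl_bA',[241,344.4],[385.6,139]),('bl_bB',[267.4,357.6],[391.4,162]),
 ('bl_mid',[254.5,347],[390.9,147.2]),('barA',[342.7,184.6],[253.5,139.7]),('barB',[341.6,212.5],[225.9,158]),('barA2',[342.7,184.6],[225.9,158]),('barB2',[341.6,212.5],[253.5,139.7])]:
    print(n,*tri(s,p1,t,p2))
dark=lambda a:a.max(2)<45
for d,b in((s,(325,245,30,22)),(t,(252,135,25,20))):
    r=mk(d,b,dark);print('ball',r[:2],plane(d,[r[0]],93))
# foot mask in top via grey dark
c,a,m=mk(t,(235,130,70,110),lambda a:(a.max(2)-a.min(2)<25)&(a.max(2)<110)&(a.max(2)>45));ys,xs=np.nonzero(m)
print(c,a,cv2.boxPoints(cv2.minAreaRect(np.c_[xs+235,ys+130].astype(np.float32))))
# vice base: blue
c,a,m=mk(t,(350,125,80,60),lambda a:(a[...,0]>a[...,2]+30));print(c,a)
```

```text
foot [[687.7 149.5  18. ]
 [681.6  20.5  18. ]
 [407.   34.4  18. ]
 [410.3 153.1  18. ]] [np.float64(277.48716408964805), np.float64(129.2175261495907), np.float64(275.015739014094), np.float64(118.73128262862129)]
bl_tA [ 635.5 -266.3  193.5] 57.76451044261393
bl_tB [ 640.5 -265.7   80.6] 67.09237686505489
bl_bA [ 632.9 -267.6  133.2] 59.16105799143556
bl_bB [ 640.3 -266.2   11.1] 66.54297014032522
bl_mid [ 637.3 -266.4  101.6] 1.7763244088152272
barA [585.8 132.6 354.1] 19.34543383519019
barB [584.4 209.7 146. ] 15.97080504546714
barA2 [559.8 203.9 263.9] 5.577470061870711
barB2 [610.4 131.9 254.2] 0.9898835208402857
ball (array([339.4, 254.2]), np.int32(45)) [[645.1 110.1  93. ]]Traceback (most recent call last):
  File "<stdin>", line 14, in <module>
  File "<stdin>", line 6, in mk
ValueError: attempt to get argmax of an empty sequence
```

The blank's middle comes out at about (637,-266,~105) and the bar at about (585,168,259), 132 mm from the lamp origin (≈(477,92)), which fits the 130 mm given. I now move to refine both with the wrist camera.

Run:
```python
from h import *
np.set_printoptions(precision=2,suppress=True)
D=[np.pi,0,0]
# link model fit from IK: r=o+L1 s2+L2 s23 + D*..., 
A=[];b=[]
for P,pit in [((500,0,200),0),((600,0,300),0),((700,0,150),0),((400,0,400),0),((550,0,300),.3),((600,0,300),-.3),((450,0,250),.2)]:
    q=robot.inverse_kinematics(list(P),[np.pi,pit,0])
    if q is None: print('none',P);continue
    s=q[1]+q[2];e=s+q[4]
    A+= [[1,0,np.sin(q[1]),np.sin(s),np.cos(s),np.sin(e)],[0,1,np.cos(q[1]),np.cos(s),-np.sin(s),np.cos(e)]];b+=[P[0],P[2]]
x,res,*_=np.linalg.lstsq(np.array(A),np.array(b),rcond=None);print('off,H,L1,L2,perp,D',x,res)
robot.move_ptp([520,-230,330],D)
d=grab('wrist','w1'); e,v=ray(d,[[280,210]]);print(e,v)
robot.move_ptp([600,20,440],D)
d=grab('wrist','w2'); e,v=ray(d,[[280,210]]);print(e,v)
cv2.imwrite('pics/w12.png',np.hstack([cv2.resize(load(n)['img'],(400,300)) for n in('w1','w2')]));grab('top','t2')
print(robot.current_t())
```

```text
off,H,L1,L2,perp,D [ 13.48 240.85 525.01 426.58  61.41 375.72] [3.59]
[ 586.88 -231.12  496.81] [[-0.25  0.01 -0.97]]
[667.32  18.52 606.28] [[-0.25  0.01 -0.97]]
3.225
```

View pics/w12.png

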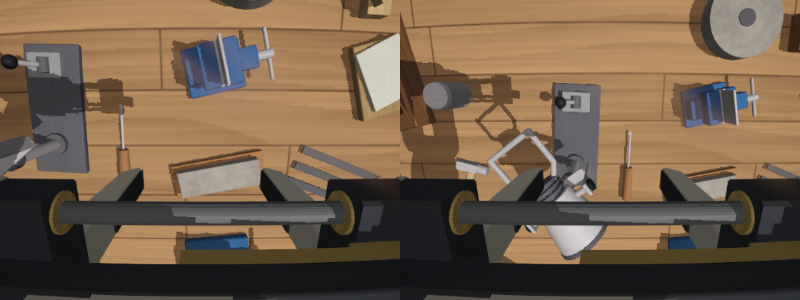

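w1 shows the blank at ~(222,62), the foot at (60,110) and the ball at (8,62). w2 shows the handle bar at ~(510,145) and the foot's outer end at (578,88), in the half-size composite. I'll zoom w1 and w2 for corners.

Run:
```python
from h import *
a=load('w1')['img'];b=load('w2')['img']
c=lambda i,x,y,w,h:cv2.resize(i[y:y+h,x:x+w],(400,300),interpolation=cv2.INTER_CUBIC)
cv2.imwrite('pics/c2.png',np.vstack([np.hstack([c(a,240,30,160,120),c(a,0,40,280,210)]),np.hstack([c(b,100,100,200,150),c(load('t2')['img'],350,125,80,60)])]))
```

```text
(no output)
```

View pics/c2.png

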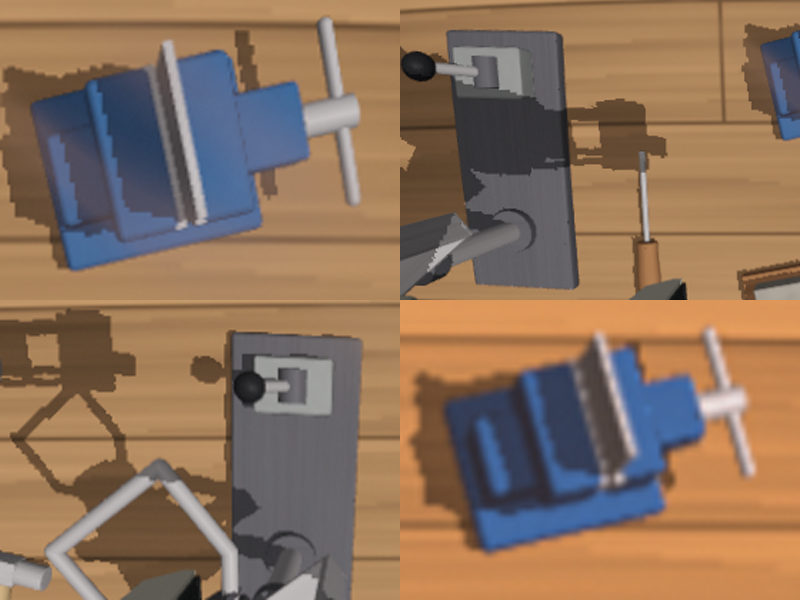

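Run:
```python
from h import *
np.set_printoptions(precision=1,suppress=True)
s=load('scene0');t=load('top0');a=load('w1');b=load('w2')
bl=[[307.2,46.8],[320.4,118.4]]
print('w1 top',plane(a,bl,137),plane(a,bl,137).mean(0)); print('w1 bot',plane(a,[[300,56],[312.8,121.2]],87).mean(0))
print('t top',plane(t,[[390,131.6],[396.6,156]],137).mean(0)); print('s top',plane(s,[[241.6,336.4],[268,349.4]],137).mean(0),'s mid112',plane(s,[[254.5,347]],112))
for n,d,p in(('w1',a,[[32.9,61.7],[114.1,63.1],[125.3,242.3],[53.9,239.5]]),('t',t,[[252,138.9],[293.1,140.8],[288.9,227.7],[249.9,226.6]])):
    f=plane(d,p,18); ax=(f[0]+f[1]-f[2]-f[3])/2; L=np.linalg.norm(ax);u=ax/L; print(n,f[:,:2].ravel(),'L',L,'W',np.linalg.norm(f[0]-f[1]),np.linalg.norm(f[3]-f[2]),'yaw %.3f'%np.arctan2(u[1],u[0]),'origin',f.mean(0)-70*u)
print('post',plane(a,[[80.5,202.4]],20))
print('ball',plane(a,[[11.9,86.2]],93),plane(b,[[224.5,143.5]],93),plane(s,[[339.4,254.2]],93))
print('bar w2',plane(b,[[179,183.5],[125,226]],260),'top',plane(t,[[253.5,139.7],[225.9,158]],260),'s',plane(s,[[341.6,212.5],[342.7,184.6]],260))
```

```text
w1 top [[ 672.4 -257.6  137. ]
 [ 598.1 -273.3  137. ]] [ 635.2 -265.5  137. ]
w1 bot [ 635.  -261.1   87. ]
t top [ 636.5 -265.9  137. ]
s top [ 639.4 -266.   137. ] s mid112 [[ 640.3 -268.4  112. ]]
w1 [689.3 138.2 682.6  13.2 407.2  28.5 411.4 152. ] L 277.0581639050713 W 125.19152761460575 123.49554053172879 yaw -0.052 origin [477.7  86.6  18. ]
t [687.7 149.5 681.6  20.5 407.   34.4 410.3 153.1] L 276.20183096742113 W 129.2175261495907 118.73128262862129 yaw -0.032 origin [476.7  91.6  18. ]
post [[475.5  93.   20. ]]
ball [[645.1 114.   93. ]] [[644.2 112.1  93. ]] [[645.1 110.3  93. ]]
bar w2 [[607.7 135.2 260. ]
 [557.5 203.9 260. ]] top [[608.2 131.2 260. ]
 [558.8 202.4 260. ]] s [[612.4 128.5 260. ]
 [560.2 209.2 260. ]]
```

The views agree: lamp origin ≈(477,91), yaw ≈-0.05 (which predicts the ball at (643,111); seen at (645,112)), bar middle (584,168,260) at 132 mm, blank middle (637,-266,112). Now I grasp the bar.

Run:
```python
from h import *
np.set_printoptions(precision=2,suppress=True)
y=0.624+np.pi/2
robot.move_gripper(0.6)
robot.move_ptp([584,168.4,360],[np.pi,0,y])
print(robot.current_qpos())
f0=robot.current_contact_force()
print(robot.move_linear([584,168.4,241],speed=120,f_stop=8))
robot.move_gripper(0.0)
robot.sleep(.2)
print(robot.current_tcp_pos(),robot.current_gripper_width()*93,f0,robot.current_contact_force(),robot.current_ft_torque(),robot.current_finger_force(),robot.current_t())
grab('scene','s3')
```

```text
[ 0.1   0.32  1.12 -0.    1.71 -0.53]
False
[583.12 167.78 240.73] 8.610850171006703 [-0.09 -0.46  0.16] [-4.24 -2.58  1.64] [-0.63  0.61  0.05] 30.001350045204163 7.8583
```

The grip is on the bar (8.6 mm wide, 5 N side force; the TCP is 130.8 mm from the post). Now I lead it along the arc.

```bash
cat >> h.py <<'E'
piv=np.array([477,91.3,260.]); tgt=np.array([637,-266,112.])
def barpose(h,t,r=130.3):
    p=piv-r*np.array([np.cos(h)*np.cos(t),np.sin(h)*np.cos(t),-np.sin(t)])
    p[2]-=19; return list(p),[np.pi,0,(h+np.pi)+np.pi/2]
E
python3 - <<'E'
from h import *
np.set_printoptions(precision=2,suppress=True)
d=tgt-piv; h1=np.arctan2(d[1],d[0]); t1=np.arctan2(-d[2],np.hypot(d[0],d[1])); h0=0.624-np.pi; print(h1,t1)
N=12
for i in range(1,N+1):
    u=i/N; p,o=barpose(h0+(h1-h0)*u,t1*u)
    robot.move_linear(p,o,speed=60)
    f=robot.current_contact_force()
    if i%3==0: print(i,f,robot.current_gripper_width()*93)
    if np.linalg.norm(f)>50: print('stop');break
robot.sleep(.3)
p=robot.current_tcp_pos();q=np.array(p)+[0,0,19]-piv
print(p,barpose(h1,t1)[0],np.linalg.norm(q),np.arctan2(-q[1],-q[0]),np.arcsin(q[2]/130),robot.current_eef_rot(),robot.current_t())
grab('scene','s4');grab('top','t4')
E
```

```text
-1.1497709567418222 0.36143693187515524
3 [-1.25  2.23 -0.24] 8.72834700181356
6 [-0.47  3.96  1.48] 8.959949868019384
9 [-1.95  4.71  2.11] 8.824932306691741
12 [-3.7   4.32  2.85] 8.820328759394853
[426.59 202.49 287.03] [np.float64(427.1875511452574), np.float64(202.5374248487471), np.float64(287.07651519063694)] 130.4768645407187 -1.145121462800823 0.3619070042111205 [ 3.14 -0.   -2.72] 13.025
```

View pics/s4.png

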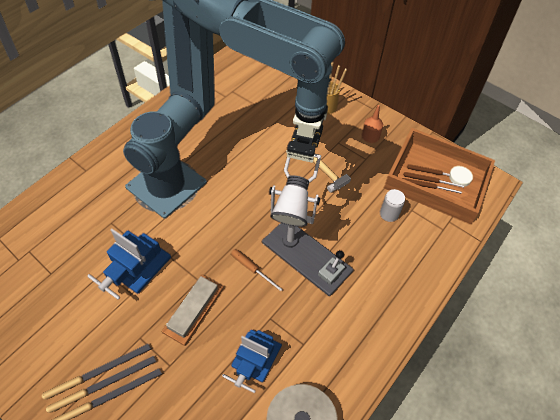

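The head now looks towards the small vice, and the TCP-based heading and tilt (-1.145, 0.362) match the goal (-1.150, 0.361). I release, lift, move to the switch side and check the aim.

Run:
```python
from h import *
np.set_printoptions(precision=2,suppress=True)
p=robot.current_tcp_pos()
robot.move_gripper(0.5)
robot.move_linear([p[0],p[1],p[2]+110],speed=120)
robot.move_gripper(0.0)
robot.move_ptp([650,180,330],[np.pi,0,0])
robot.move_linear([643,168,200],speed=150)
s=grab('scene','s5')['img'];t=grab('top','t5')['img'];print(robot.current_t())
c=lambda i,x,y,w,h:cv2.resize(i[y:y+h,x:x+w],(400,300),interpolation=cv2.INTER_CUBIC)
cv2.imwrite('pics/c5.png',np.vstack([np.hstack([c(s,250,145,120,90),c(t,200,130,120,90)]),np.hstack([c(s,255,215,120,90),c(t,200,170,120,90)])]))
```

```text
19.8833
```

View pics/c5.png

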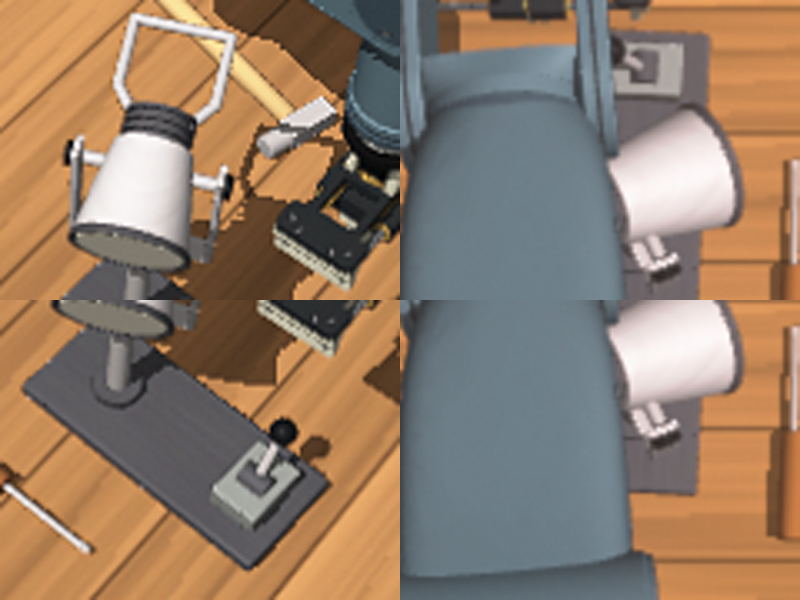

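In the scene crop, bar ends are at (290.5,150.4) and (320,156.4), the lens middle is at ~(289,219), and the ball is still off. I compare these with predictions, then throw the switch.

Run:
```python
from h import *
np.set_printoptions(precision=2,suppress=True)
s=load('s5');d=tgt-piv;u=d/np.linalg.norm(d)
print('pred bar,lens px',proj(s,[piv-130*u,piv+70*u]))
b=plane(s,[[305.2,153.4]],306)[0];print('bar',b,'heading',np.arctan2(piv[1]-b[1],piv[0]-b[0]))
robot.move_linear([643,168,85],speed=120)
print(robot.move_linear([642,68,85],speed=50,f_stop=8),robot.current_tcp_pos(),robot.current_contact_force())
p=robot.current_tcp_pos()
robot.move_linear([p[0],p[1]+12,85],speed=80)
robot.move_linear([p[0],p[1]+12,260],speed=150)
robot.move_ptp([560,-230,420],[np.pi,0,0])
s=grab('scene','s6')['img'];t=grab('top','t6')['img'];print(robot.current_t())
c=lambda i,x,y,w,h:cv2.resize(i[y:y+h,x:x+w],(400,300),interpolation=cv2.INTER_CUBIC)
cv2.imwrite('pics/c6.png',np.vstack([np.hstack([c(s,250,145,120,90),c(t,200,130,120,90)]),np.hstack([c(s,255,215,120,90),cv2.resize(s,(400,300))])]))
```

```text
pred bar,lens px [[305.   152.07]
 [287.56 218.78]]
bar [430.78 198.65 306.  ] heading -1.164200954190415
True [642.96 137.32  85.35] [-0.48 -0.42  0.44]
25.1333
```

View pics/c6.png

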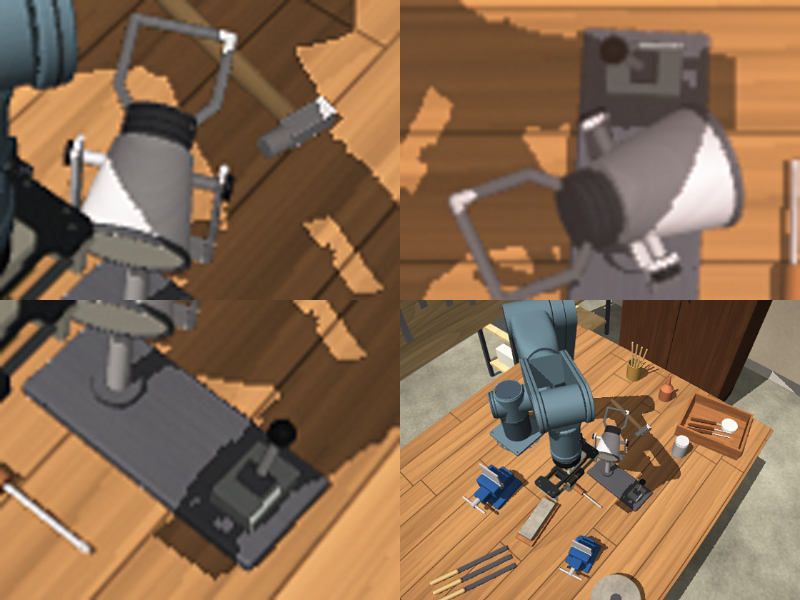

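The f_stop tripped at once (y=137) and the ball stands unmoved. The top view shows bar ends at (217.4,191.5) and (230,219.1), and the aim is intact. I push again.

Run:
```python
from h import *
np.set_printoptions(precision=2,suppress=True)
t=load('t6');d=tgt-piv;u=d/np.linalg.norm(d)
print('pred bar px',proj(t,[piv-130*u]));m=plane(t,[[217.4,191.5],[230,219.1]],306);b=m.mean(0);print(m,b,np.arctan2(piv[1]-b[1],piv[0]-b[0]),np.arctan2(*(m[0]-m[1])[[1,0]]))
robot.move_ptp([643,170,240],[np.pi,0,0])
robot.move_linear([643,168,85],speed=150)
robot.move_linear([643,100,85],speed=60)
print(robot.current_contact_force())
print(robot.move_linear([642,74,85],speed=30,f_stop=15),robot.current_tcp_pos(),robot.current_contact_force())
p=robot.current_tcp_pos()
robot.move_linear([p[0],p[1]+15,85],speed=80)
robot.move_linear([p[0],p[1]+15,260],speed=150)
robot.move_ptp([420,-330,420],[np.pi,0,0])
s=grab('scene','s7')['img'];t=grab('top','t7')['img'];print(robot.current_t())
c=lambda i,x,y,w,h:cv2.resize(i[y:y+h,x:x+w],(400,300),interpolation=cv2.INTER_CUBIC)
cv2.imwrite('pics/c7.png',np.vstack([np.hstack([c(s,250,145,120,90),c(t,200,130,120,90)]),np.hstack([c(s,255,215,120,90),cv2.resize(s,(400,300))])]))
```

```text
pred bar px [[222.85 204.85]]
[[460.73 216.41 306.  ]
 [391.97 184.09 306.  ]] [426.35 200.25 306.  ] -1.1356001333436168 0.43941217515971026
[-0.48  0.34 -0.8 ]
True [642.13  81.67  84.83] [1.12 2.8  2.13]
33.525
```

View pics/c7.png

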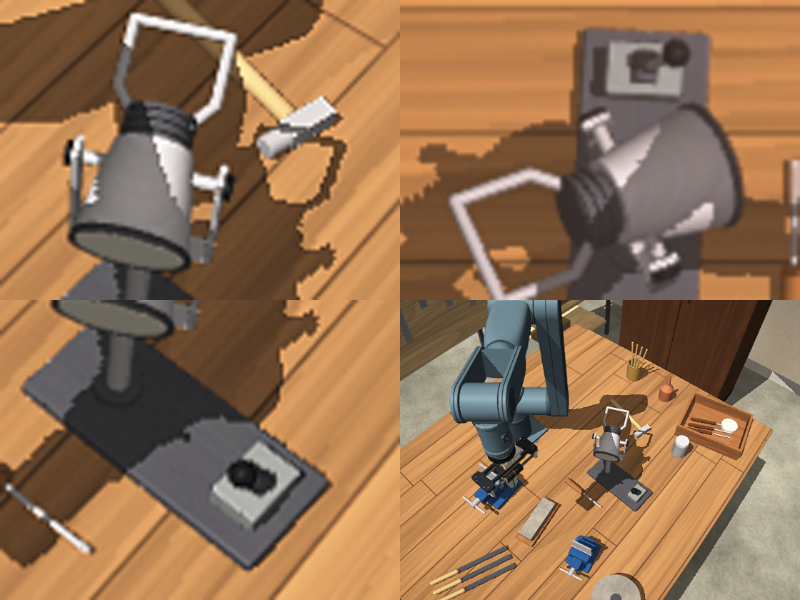

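The ball now lies on the -y side: top (282.8,145.9), scene ~(327,266.6). I check its travel and hand in if it is full.

Run:
```python
from h import *
a=plane(load('t7'),[[282.8,145.9]],93)[0];b=plane(load('t6'),[[264,145.2]],93)[0];print(a,b,b[1]-a[1],plane(load('s7'),[[327,266.6]],93))
if b[1]-a[1]>52: print(robot.hand_in(),robot.current_t())
```

```text
[642.15992065  53.37362205  93.        ] [644.27274336 109.2147415   93.        ] 55.84111944877187 [[641.18211238  53.25962195  93.        ]]
the job is handed in; nothing more can be done
the job is handed in; nothing more can be done
```

I aimed the lamp head at the blank in the small blue vice (heading within about 0.015 rad in each check, tilt 0.362 rad against a goal of 0.361 by the grip position), threw the switch over until it met its stop (56 mm of the 58 mm travel measured), let go of the lamp, and handed the job in at about 34 s; no verdict was shown.

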